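Pack out a short-stroke clamping board and hold the joint squeezed

TASK

Dry-clamp the pine strip against the edge of the plywood plate on the clamping board: first slide the dark wooden jaw right back to its rear stop, then stand blue packers from the rack upright in the gap between jaw and strip, one behind the other, as many as it takes for the jaw to bite on them before its short slide runs out, and leave the unused ones in the rack. Then push the jaw forward until packers, strip, plate and fence are squeezed tight and square against one another, and finish while still holding the jaw there with a firm push of about 15 N: do not let go, and touch no packer at the end. Leave the glue bottle, the tub of screws and the caliper where they are.

Things in the scene. Friction and masses are not known exactly. Their poses are not given: they have to be found in the camera images.
- board: Fixed grey laminated clamping board, 278 x 136 x 15 mm, top face 15 mm above the table. Origin on the table. Its x axis is the clamping direction (jaw toward fence); it reaches from x = -142 to +136 mm and y = -68 to +68 mm; the jaw, the strip, the plate and the fence are centred on y = 0 (strip and plate to a few mm).
- jaw (a joint): Travel of the dark wooden jaw along the board's +x in m: 0 = right back at its rear stop (its face at board x = -40 mm), 0.026 = end of its slide (face at x = -14 mm), which without packers never reaches the strip. Slides with about 2.5 N of friction; no spring, no lock. The jaw is 46 mm wide and 55 mm long, its top 24 mm above the board.
- jaw_face (a point): Middle of the jaw's cork face, 12 mm above the board's top; moves with the jaw; axes as the board's.
- jaw_grip (a point): Middle of the top of the jaw's upright wooden grip: a lug 16 mm thick (board x), 34 mm wide (board y), rising 34 mm above the jaw's top, centred 45 mm behind the jaw's face; axes as the board's. The jaw is moved by pinching or pushing this lug. From the lug to the face 37 mm of the jaw's top are free.
- fence: Wooden fence fixed across the far end of the board, 25 x 126 x 22 mm, with two black knobs on top (16 mm higher). Origin on the board's top, below the middle of the face that the plate is pressed against; the fence lies to its +x; axes parallel to the board's. Where along the board it is fixed differs from time to time, so that one or two packers are needed.
- plate: Loose plywood plate, 68 (x) x 112 (y) x 10 mm, lying flat on the board in front of the fence, 1 to 3 mm off it. Origin at the centre of its underside, axes nearly the board's.
- strip: Loose pine strip, 20 (x) x 60 (y) x 20 mm, lying on the board in front of the plate, 1 to 4 mm off it, on the jaw's side. Origin at the centre of its underside, axes nearly the board's.
- rack: Fixed wooden rack, 83 (x) x 40 (y) x 27 mm, with three slots 17 mm wide across it at x = -23, 0, 23 mm; slot floor 8 mm above the table, fins between them up to 26.5 mm above the table and 36 mm wide (y). Origin at the centre of its underside. It may stand to the left or the right of the board.
- packer_1: Blue plastic packer, 15 (x, thickness) x 50 (y) x 45 (z) mm, 35 g, all three alike. It stands on edge in a slot of the rack, its ends overhanging the rack's fins by 7 mm each side. Origin at the centre of its underside. To go into the gap it stands upright on the board with its x along the board's x, in the middle of the board's width.
- packer_2: Blue plastic packer, 15 (x, thickness) x 50 (y) x 45 (z) mm, 35 g, all three alike. It stands on edge in a slot of the rack, its ends overhanging the rack's fins by 7 mm each side. Origin at the centre of its underside. To go into the gap it stands upright on the board with its x along the board's x, in the middle of the board's width.
- packer_3: Blue plastic packer, 15 (x, thickness) x 50 (y) x 45 (z) mm, 35 g, all three alike. It stands on edge in a slot of the rack, its ends overhanging the rack's fins by 7 mm each side. Origin at the centre of its underside. To go into the gap it stands upright on the board with its x along the board's x, in the middle of the board's width.
- screw_tub: White tub with orange lid, 61 mm across, 42 mm high, origin at the centre of its underside. Not to be disturbed.
- glue_bottle: Cream glue bottle with red tip, 36 mm across, 118 mm high, origin at the centre of its underside. Not to be disturbed.
- caliper: Digital caliper lying flat, 230 x 72 x 13 mm, origin at the middle of its underside. Not to be disturbed.
Not all that is in view belongs to the job. Leave any yellow look-alike of the packer_1 alone. What is shaped like the strip but yellow is not meant.

How it is judged:
On the way, in this order (a step that is already met when the one before it is completed fails the run):
1. the jaw is slid right back to its rear stop (within 3 mm) (value of joint jaw below 0.003 m), for 0.2 s.
2. a packer stands upright on the board between jaw and strip, let go of ((((x of packer_1 in the frame of board between -0.039 and 0.02 m and y of packer_1 in the frame of board between -0.02 and 0.02 m and z of packer_1 in the frame of board below 0.02 m and angle between packer_1's own z axis and vertical below 0.15 rad) and contact force between the fingers and packer_1 below 0.3 N) or ((x of packer_2 in the frame of board between -0.039 and 0.02 m and y of packer_2 in the frame of board between -0.02 and 0.02 m and z of packer_2 in the frame of board below 0.02 m and angle between packer_2's own z axis and vertical below 0.15 rad) and contact force between the fingers and packer_2 below 0.3 N) or ((x of packer_3 in the frame of board between -0.039 and 0.02 m and y of packer_3 in the frame of board between -0.02 and 0.02 m and z of packer_3 in the frame of board below 0.02 m and angle between packer_3's own z axis and vertical below 0.15 rad) and contact force between the fingers and packer_3 below 0.3 N))), for 0.2 s.
At the end, for the whole second after the job is handed in: Robot still presses the jaw (over 4 N), no packer; jaw on packer over 5 N, packer on strip, strip on plate, plate on fence over 4 N each; plate and strip flat and square (0.05 rad); each packer upright, in the gap (20 mm of the middle line) or in the rack; jaw at rest ((contact force between jaw and packer_1 above 5 N or contact force between jaw and packer_2 above 5 N or contact force between jaw and packer_3 above 5 N) and (contact force between strip and packer_1 above 4 N or contact force between strip and packer_2 above 4 N or contact force between strip and packer_3 above 4 N) and contact force between strip and plate above 4 N and contact force between plate and fence above 4 N and contact force between any of the fingers, the arm and jaw above 4 N and contact force between the fingers and packer_1 below 0.5 N and contact force between the fingers and packer_2 below 0.5 N and contact force between the fingers and packer_3 below 0.5 N and ((x of packer_1 in the frame of board between -0.039 and 0.02 m and y of packer_1 in the frame of board between -0.02 and 0.02 m and z of packer_1 in the frame of board below 0.02 m and angle between packer_1's own z axis and vertical below 0.15 rad) or (x of packer_1 in the frame of rack between -0.033 and 0.033 m and y of packer_1 in the frame of rack between -0.02 and 0.02 m and z of packer_1 in the frame of rack below 0.02 m and angle between packer_1's own z axis and vertical below 0.25 rad)) and ((x of packer_2 in the frame of board between -0.039 and 0.02 m and y of packer_2 in the frame of board between -0.02 and 0.02 m and z of packer_2 in the frame of board below 0.02 m and angle between packer_2's own z axis and vertical below 0.15 rad) or (x of packer_2 in the frame of rack between -0.033 and 0.033 m and y of packer_2 in the frame of rack between -0.02 and 0.02 m and z of packer_2 in the frame of rack below 0.02 m and angle between packer_2's own z axis and vertical below 0.25 rad)) and ((x of packer_3 in the frame of board between -0.039 and 0.02 m and y of packer_3 in the frame of board between -0.02 and 0.02 m and z of packer_3 in the frame of board below 0.02 m and angle between packer_3's own z axis and vertical below 0.15 rad) or (x of packer_3 in the frame of rack between -0.033 and 0.033 m and y of packer_3 in the frame of rack between -0.02 and 0.02 m and z of packer_3 in the frame of rack below 0.02 m and angle between packer_3's own z axis and vertical below 0.25 rad)) and angle between each of plate, strip's own z axis and vertical below 0.1 rad and angle between the x axis of each of plate, strip and the x axis of board, either way round below 0.05 rad and velocity of joint jaw between -0.005 and 0.005 m/s); the arm keeps its last pose, push and grip.
It fails at once if the tub of screws is moved by more than 30 mm (distance of screw_tub from where it was at the start of the episode above 0.03 m).
It fails at once if the glue bottle is moved by more than 30 mm (distance of glue_bottle from where it was at the start of the episode above 0.03 m).
It fails at once if the caliper is moved by more than 30 mm (distance of caliper from where it was at the start of the episode above 0.03 m).
It also fails if it takes over 72 s, if anything falls off the work surface, if the arm or the gripper's body presses on something with over 40 N, if the wrist force passes 120 N, or if a joint passes its speed limit or range.

ROBOT

A 6-joint arm with a two-finger parallel gripper is mounted at the origin on a cart in front of the work surface, level with it; the furniture and walls round the work are solid. World frame = base frame: x ahead of the robot, y to its left, z up, the work surface at z = 0. Lengths are in m, angles in rad, forces in N, time in s.
With the tool pointing down it reaches from about 0.25 to 0.725 m from the base axis. Payload 4 kg.
Tool frame: the origin (TCP) lies midway between the tips of the shut fingers; the grasp point (between the pads) lies bot.tcp_to_grasp behind it (bot.tcp_to_grasp is the distance from the TCP to the grasp point, in m); z points along the fingers, y is the line along which they close (so a half turn about z gives the same grasp; the last joint's range is limited). The gripper opens to 85 mm and grips with 20 to 120 N. Pads are 22 mm wide; open, the fingers measure 114 mm over their backs; the gripper's body (76 mm by 85 mm) begins 54 mm behind the grasp point. The pads swing forward as they close: fully open they stand 13 mm farther back than shut.
Start: joints at [1.273, 0.241, 0.005, 1.335, 0, 1.571], TCP at [0.147, 0.478, 0.231] pointing down, gripper open.
Joint ranges: [-2.72, 2.72], [-1.05, 1.87], [-1.09, 1.28], [-1.99, 2.15], [-1.42, 1.44], [-3.14, 3.14]. Speed limits (rad/s): [2.79, 2.79, 3.14, 3.14, 3.14, 3.14].

INTERFACE

Orientations are given as a unit quaternion [x, y, z, w].
In Python, from workcell import readout, camera, bot gives the robot as it stands. The module is installed in compiled form; this text tells all that it offers.
- The arm moves only by the tool jog_arm, never from a script. Its argument "motion" is a list of rows, each an object of numbers: "x", "y", "z": the shift along the tool's x, y, z in mm; "spin": the turn about the tool's z in degrees; "fingers": the closure, from -1 (fully open) to 1 (shut). A call has 1 to 8 rows; each row is the pose to reach, as a shift and turn from the pose commanded when the call began, along the tool's axes at that moment; what a row does not reach only later rows make up. A row lasts 1/8 s, in which the tool goes at most 62.5 mm and 10.7 degrees, less where a joint would pass 70% of its speed; a pose out of reach is approached as far as the arm can. A call with a gripper value outside its range is refused whole. The fingers move at their own pace and stop on an object; the grip force is fixed at half the most. Time passes only in rows, so rows that repeat a pose let the fingers close. It gives the time, the measured TCP pose, the force, the opening and the grip force at its end, in the units of the state.
- readout.get_obs(): the state, without advancing time (a new reading comes with each control period).
- camera(name): name is "side" or "top" or "wrist"; returns a dict with "pixels" (480x640x3 uint8, red, green, blue), "K" (3x3 intrinsics, pixels), "rvec" (rotation vector, rad) and "tvec" (3), from world to camera coordinates, as OpenCV has them. Camera axes: x right, y down, z forward; pixel columns grow to the right and rows downward; lengths in m; the calibration is good to about 2 mm. A picture is of the moment at which its call begins. There is no depth.
- bot.job_done(): hands the job in; it is judged then, once.
The state is a dict: "clock": time; "joint_pos": joint angles; "joint_vel": joint speeds; "tau": joint torques, N m; "eef_pos": TCP position; "tool_rot": TCP orientation; "ft_force": force on the tool from outside, world axes, zero at the start; "ft_torque": the same for the moment, N m; "grip_width": finger opening in m; "grasp_force": force on a finger pad.
Only numpy, scipy, OpenCV 4.12 (cv2) and the standard library are available. Lean on these libraries where they do the work, as an engineer would, in place of code of your own. Each camera call takes 0.05 s, during which the arm holds its last target. There are 200 camera calls.

## Working session

There is one attempt and no reset: what is moved stays moved. The work goes in short steps, Python scripts to look and compute and a tool call to move; the robot and the scene stay as the last step left them, time stands still between calls to the robot, and variables do not carry over. Pictures are saved under pics/ and viewed, at most 14 in all, crops included, and the job is handed in when it is done.

Besides the shell and the picture viewer there is one more tool, called as name(argument=value, ...) on one line, values as JSON. jog_arm: Moves the arm, as the interface text tells. Its arguments: {"type":"object","properties":{"motion":{"type":"array"}},"required":["motion"]}

```bash
mkdir -p pics
cat > h.py <<'E'
import numpy as np, cv2
from workcell import readout, camera, bot
def ray(c,u,v,z):
    R=cv2.Rodrigues(np.array(c["rvec"],float))[0];t=np.array(c["tvec"],float).ravel();K=np.array(c["K"],float)
    d=R.T@np.linalg.inv(K)@np.array([u,v,1.]);o=-R.T@t
    return o+d*(z-o[2])/d[2]
def proj(c,p):
    return cv2.projectPoints(np.array(p,float).reshape(-1,1,3),np.array(c["rvec"],float),np.array(c["tvec"],float),np.array(c["K"],float),None)[0].reshape(-1,2)
def save(c,n): cv2.imwrite(n,cv2.cvtColor(c["pixels"],cv2.COLOR_RGB2BGR))
E
python3 - <<'E'
from h import *
for n in("top","side"):
    c=camera(n);save(c,f"pics/{n}0.png");np.savez(f"{n}0.npz",**c)
print(readout.get_obs(),bot.tcp_to_grasp)
E
```

```text
{'clock': 0.1, 'joint_pos': array([1.27296749e+00, 2.41361082e-01, 3.85259437e-03, 1.33525469e+00,
       2.10383635e-05, 1.57081668e+00]), 'joint_vel': array([ 0.00050104, -0.00099168,  0.0030951 , -0.0008552 , -0.00079492,
        0.00046344]), 'tau': array([ 5.51769390e-04, -3.73138225e+01,  2.53009915e+01,  1.09062635e-02,
        2.16191012e-05,  7.45945066e-07]), 'eef_pos': array([0.14654306, 0.47742459, 0.23048789]), 'tool_rot': array([ 1.48374654e-01,  9.88930733e-01, -9.70983819e-04, -1.56298649e-04]), 'ft_force': array([ 0.09437738,  0.4089193 , -0.1061723 ]), 'ft_torque': array([-0.01784951,  0.01789057,  0.0219418 ]), 'grasp_force': 0.0, 'grip_width': 0.08555288088742811} 0.0187
```

View pics/top0.png

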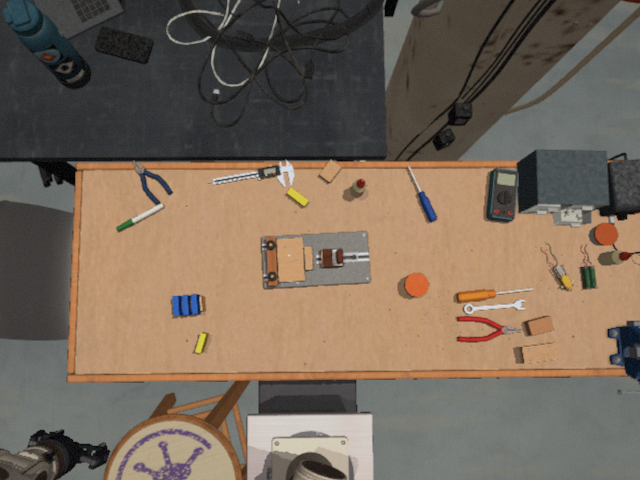

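View pics/side0.png

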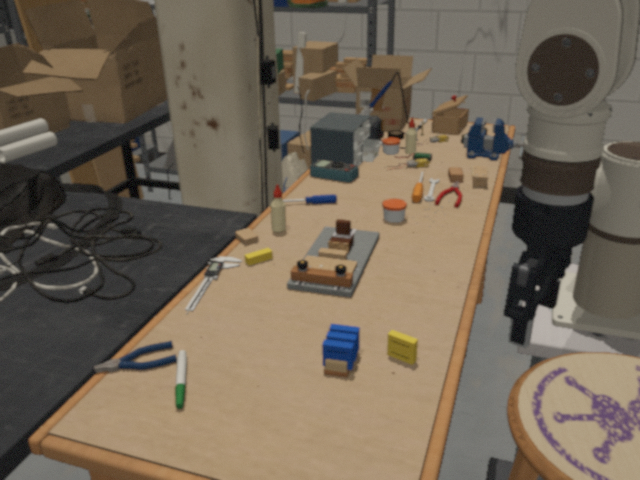

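The top view shows the board at about (316,260) with its fence to the left (268) and its jaw to the right (332). The rack with three packers is at (187,305), the tub at (416,285) and the bottle at (359,187). The side view agrees. Next I'll get rough poses from masks.

Run:
```python
from h import *
c=dict(np.load("top0.npz"));im=c["pixels"];hsv=cv2.cvtColor(im,cv2.COLOR_RGB2HSV)
def rep(name,m,z,roi):
    x0,y0,x1,y1=roi;mm=np.zeros_like(m);mm[y0:y1,x0:x1]=m[y0:y1,x0:x1]
    p=np.argwhere(mm>0)[:,::-1].astype(np.float32);r=cv2.minAreaRect(p);b=cv2.boxPoints(r)
    w=np.array([ray(c,*q,z)[:2] for q in b]);print(name,len(p),w.mean(0).round(4),w.round(3).tolist())
rep("blue",cv2.inRange(hsv,(100,130,60),(125,255,255)),.053,(160,280,215,330))
rep("board",cv2.inRange(hsv,(0,0,60),(179,45,190)),.015,(255,225,378,295))
rep("tub",cv2.inRange(hsv,(3,180,150),(14,255,255)),.042,(395,265,440,305))
a=cv2.resize(im[225:295,250:380],None,fx=6,fy=6,interpolation=cv2.INTER_CUBIC)
cv2.imwrite("pics/crop1.png",a[:,:,::-1])
```

```text
blue 463 [0.4264 0.3065] [[0.448, 0.341], [0.452, 0.276], [0.404, 0.272], [0.401, 0.337]]
board 3101 [ 0.5419 -0.0196] [[0.602, 0.122], [0.616, -0.155], [0.481, -0.16], [0.468, 0.115]]
tub 400 [ 0.4733 -0.2743] [[0.5, -0.247], [0.5, -0.303], [0.446, -0.301], [0.447, -0.245]]
```

View pics/crop1.png

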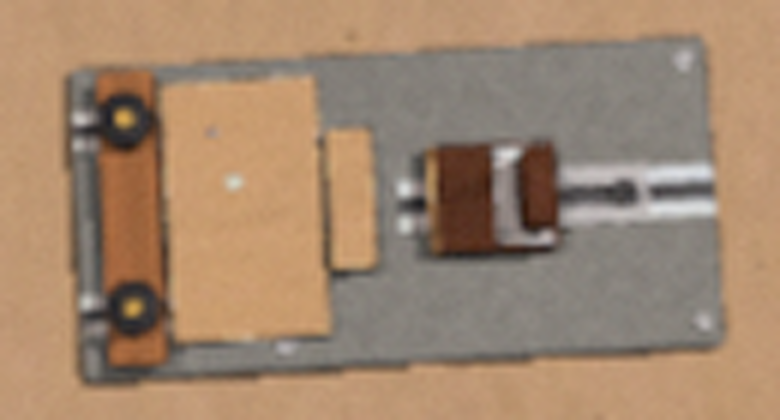

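The crop shows the jaw face at px 430, the strip's edge at 376, and the fence face at 162. That puts the jaw face near board x = -18 mm, the strip edge near +6 mm and the fence face near 99 mm. Squeezed tight, the strip's edge would be at about +11 mm, so two packers are needed. I'll hover over the jaw lug first.

jog_arm(motion=[{"x": -544, "y": -416, "spin": -20}, {"x": -544, "y": -416, "spin": -20}, {"x": -544, "y": -416, "spin": -20}, {"x": -544, "y": -416, "spin": -20}, {"x": -544, "y": -416, "spin": -20}, {"x": -544, "y": -416, "spin": -20}, {"x": -544, "y": -416, "spin": -20}, {"x": -544, "y": -416, "spin": -20}])

```text
validation failed for argument at $.mo...
```

jog_arm(motion=[{"x": -60, "y": -46, "z": 0, "spin": -10, "fingers": -1}, {"x": -544, "y": -416, "z": 0, "spin": -20, "fingers": -1}, {"x": -544, "y": -416, "z": 0, "spin": -20, "fingers": -1}, {"x": -544, "y": -416, "z": 0, "spin": -20, "fingers": -1}, {"x": -544, "y": -416, "z": 0, "spin": -20, "fingers": -1}, {"x": -544, "y": -416, "z": 0, "spin": -20, "fingers": -1}, {"x": -544, "y": -416, "z": 0, "spin": -20, "fingers": -1}, {"x": -544, "y": -416, "z": 0, "spin": -20, "fingers": -1}])

```text
clock: 1.1
eef_pos: [0.4342, 0.0748, 0.2312]
tool_rot: [-0.026, 1.0, 0.0, -0.0]
ft_force: [0.8, 1.0, -0.1]
grip_width: 0.0856
grasp_force: 0.0
```

jog_arm(motion=[{"x": -103, "y": -140, "z": 0, "spin": 0, "fingers": -1}, {"x": -103, "y": -140, "z": 0, "spin": 0, "fingers": -1}, {"x": -103, "y": -140, "z": 0, "spin": 0, "fingers": -1}, {"x": -103, "y": -140, "z": 0, "spin": 0, "fingers": -1}, {"x": -103, "y": -140, "z": 0, "spin": 0, "fingers": -1}])

```text
clock: 1.72
eef_pos: [0.5427, -0.0576, 0.2306]
tool_rot: [-0.026, 1.0, 0.0, -0.001]
ft_force: [-0.2, -0.4, 0.6]
grip_width: 0.0855
grasp_force: 0.0
```

Run:
```python
from h import *
c=camera("wrist");save(c,"pics/w1.png");np.savez("w1.npz",**c)
R=cv2.Rodrigues(np.array(c["rvec"]))[0];print(-R.T@np.array(c["tvec"]).ravel(),readout.get_obs()["joint_pos"])
```

```text
[ 0.4718962  -0.06199063  0.37336538] [-1.05008056e-01  3.32992429e-01  1.30039725e-01  1.36946801e+00
  3.33936432e-04 -1.56979141e-01]
```

View pics/w1.png

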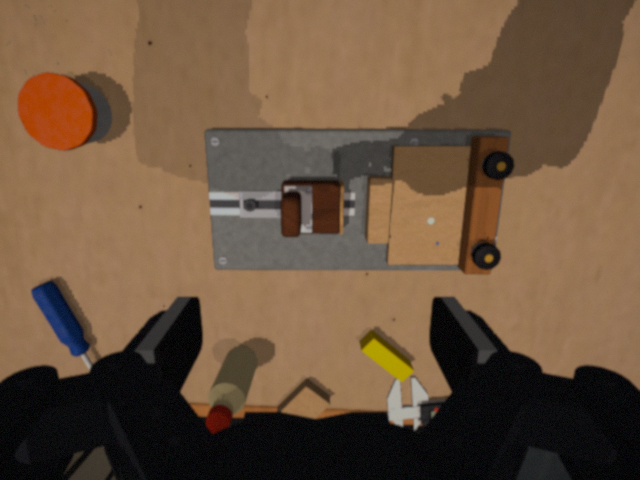

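The wrist view shows the lug top around (291,214), the cork face at column 343, the strip's jaw-side edge at column 367 and the fence face at about column 470. The glue bottle is at (225,400).

Run:
```python
from h import *
c=dict(np.load("w1.npz"))
P=dict(bL0=(207,129,.015),bL1=(215,269,.015),bR0=(510,129,.015),bR1=(497,269,.015),lug=(291,214,.073),lugL=(281,214,.073),lugR=(301,214,.073),lugT=(291,192,.073),lugB=(291,236,.073),face0=(344,181,.039),face1=(344,235,.039),s0=(368,177,.035),s1=(367,243,.035),p0=(393,146,.025),p1=(388,265,.025),f0=(473,140,.037),f1=(461,270,.037))
W={k:ray(c,*v)for k,v in P.items()}
bx=W["bR0"]+W["bR1"]-W["bL0"]-W["bL1"];bx/=np.linalg.norm(bx);by=np.cross([0,0,1],bx)
o=(W["bL0"]+W["bL1"])/2+.142*bx;print(o,bx,np.linalg.norm(W["bR0"]-W["bL0"]),np.linalg.norm(W["bR1"]-W["bL1"]))
for k,w in W.items():print(k,w.round(4)[:2],((w-o)@bx*1e3).round(1),((w-o)@by*1e3).round(1))
```

```text
[ 0.54299236 -0.01451718  0.015     ] [-0.05207359  0.99864325  0.        ] 0.2718365065614832 0.2802205973745022
bL0 [ 0.4833 -0.1586] -140.7 67.1
bL1 [ 0.6175 -0.1541] -143.3 -67.1
bR0 [0.4691 0.1129] 131.1 67.2
bR1 [0.603  0.1258] 137.0 -67.2
lug [ 0.5437 -0.0776] -63.1 2.6
lugL [ 0.5441 -0.0856] -71.0 2.6
lugR [ 0.5433 -0.0696] -55.1 2.6
lugT [ 0.5259 -0.0782] -62.7 20.3
lugB [ 0.562 -0.077] -63.4 -15.7
face0 [ 0.52   -0.0345] -18.7 24.0
face1 [ 0.5688 -0.0309] -17.7 -24.9
s0 [ 0.516  -0.0134] 2.5 26.9
s1 [ 0.5765 -0.0088] 3.9 -33.7
p0 [0.4889 0.0076] 24.9 52.9
p1 [0.6007 0.0149] 26.4 -59.1
f0 [0.4798 0.0725] 90.2 58.6
f1 [0.5976 0.0808] 92.4 -59.5
```

jog_arm(motion=[{"x": -1, "y": -20, "z": 50, "spin": 0, "fingers": -1}, {"x": -1, "y": -20, "z": 110, "spin": 0, "fingers": -1}, {"x": -1, "y": -20, "z": 160, "spin": 0, "fingers": -0.3}, {"x": -1, "y": -20, "z": 180, "spin": 0, "fingers": 0}, {"x": -1, "y": -20, "z": 182, "spin": 0, "fingers": 1}, {"x": -1, "y": -20, "z": 182, "spin": 0, "fingers": 1}, {"x": -1, "y": -20, "z": 182, "spin": 0, "fingers": 1}, {"x": -1, "y": -20, "z": 182, "spin": 0, "fingers": 1}])

```text
clock: 2.78
eef_pos: [0.5457, -0.0772, 0.0504]
tool_rot: [-0.026, 1.0, 0.0, 0.001]
ft_force: [-2.3, 2.8, 2.4]
grip_width: 0.0147
grasp_force: 62.9
```

jog_arm(motion=[{"x": 0, "y": -4, "z": 0, "spin": 0, "fingers": 1}, {"x": 0, "y": -8, "z": 0, "spin": 0, "fingers": 1}, {"x": 0, "y": -12, "z": 0, "spin": 0, "fingers": 1}, {"x": 0, "y": -16, "z": 0, "spin": 0, "fingers": 1}, {"x": 0, "y": -19, "z": 0, "spin": 0, "fingers": 1}, {"x": 0, "y": -21, "z": 0, "spin": 0, "fingers": 1}, {"x": 0, "y": -21, "z": 0, "spin": 0, "fingers": 1}])

```text
clock: 3.65
eef_pos: [0.5467, -0.0994, 0.0504]
tool_rot: [-0.025, 1.0, -0.0, 0.0]
ft_force: [-3.8, 0.4, 6.2]
grip_width: 0.015
grasp_force: 63.6
```

jog_arm(motion=[{"x": 0, "y": -1, "z": 0, "spin": 0, "fingers": 1}, {"x": 0, "y": -1, "z": 0, "spin": 0, "fingers": 1}, {"x": 0, "y": -2, "z": 0, "spin": 0, "fingers": 1}, {"x": 0, "y": -2, "z": 0, "spin": 0, "fingers": 1}])

```text
clock: 4.15
eef_pos: [0.5469, -0.1012, 0.0504]
tool_rot: [-0.025, 1.0, -0.0, 0.0]
ft_force: [-3.4, 1.6, 5.8]
grip_width: 0.0149
grasp_force: 63.6
```

jog_arm(motion=[{"x": 0, "y": -1, "z": 0, "spin": 0, "fingers": 1}, {"x": 0, "y": -2, "z": 0, "spin": 0, "fingers": 1}, {"x": 0, "y": -3, "z": 0, "spin": 0, "fingers": 1}, {"x": 0, "y": -3, "z": 0, "spin": 0, "fingers": 1}])

```text
clock: 4.65
eef_pos: [0.5469, -0.102, 0.0503]
tool_rot: [-0.026, 1.0, 0.002, 0.0]
ft_force: [-3.7, 8.3, 6.6]
grip_width: 0.0147
grasp_force: 63.7
```

The jaw is at its stop: the force jumped with the TCP at y = -0.102. I'll release it and go to the rack.

jog_arm(motion=[{"x": 0, "y": 3, "z": 0, "spin": 0, "fingers": 1}, {"x": 0, "y": 3, "z": 0, "spin": 0, "fingers": -0.5}, {"x": 0, "y": 3, "z": 0, "spin": 0, "fingers": -0.5}, {"x": 0, "y": 3, "z": -30, "spin": 0, "fingers": -1}, {"x": 0, "y": 3, "z": -90, "spin": 0, "fingers": -1}, {"x": 15, "y": 60, "z": -140, "spin": 10, "fingers": -1}, {"x": 30, "y": 120, "z": -160, "spin": 20, "fingers": -1}, {"x": 45, "y": 180, "z": -160, "spin": 30, "fingers": -1}])

```text
clock: 5.65
eef_pos: [0.5002, 0.056, 0.2102]
tool_rot: [0.231, 0.973, 0.001, 0.003]
ft_force: [0.8, 0.3, 0.0]
grip_width: 0.0857
grasp_force: 0.0
```

jog_arm(motion=[{"x": 165, "y": 180, "z": 0, "spin": 60, "fingers": -1}, {"x": 165, "y": 180, "z": 0, "spin": 60, "fingers": -1}, {"x": 165, "y": 180, "z": 0, "spin": 60, "fingers": -1}, {"x": 165, "y": 180, "z": 0, "spin": 60, "fingers": -1}, {"x": 165, "y": 180, "z": 0, "spin": 60, "fingers": -1}, {"x": 165, "y": 180, "z": 0, "spin": 60, "fingers": -1}, {"x": 165, "y": 180, "z": 0, "spin": 60, "fingers": -1}])

```text
clock: 6.52
eef_pos: [0.431, 0.2898, 0.2076]
tool_rot: [0.683, 0.73, 0.0, 0.0]
ft_force: [-0.6, -0.9, -0.7]
grip_width: 0.0852
grasp_force: 0.0
```

Run:
```python
from h import *
c=camera("wrist");save(c,"pics/w2.png");np.savez("w2.npz",**c)
print(readout.get_obs()["eef_pos"])
hsv=cv2.cvtColor(c["pixels"],cv2.COLOR_RGB2HSV);m=cv2.inRange(hsv,(100,130,40),(125,255,255))
cs=cv2.findContours(m,cv2.RETR_EXTERNAL,cv2.CHAIN_APPROX_SIMPLE)[0]
for k in cs:
    if cv2.contourArea(k)>200:
        b=cv2.boxPoints(cv2.minAreaRect(k));print(cv2.contourArea(k),b.round().tolist(),[ray(c,*q,.053)[:2].round(4).tolist() for q in b])
```

```text
[0.4310376  0.28945034 0.20764247]
2932.0 [[283.0, 174.0], [345.0, 174.0], [345.0, 225.0], [283.0, 225.0]] [[0.4038, 0.3191], [0.4513, 0.3223], [0.4549, 0.2819], [0.4055, 0.2786]]
1272.0 [[283.0, 147.0], [347.0, 146.0], [347.0, 167.0], [283.0, 169.0]] [[0.4026, 0.3393], [0.4507, 0.3435], [0.4525, 0.3274], [0.4036, 0.3231]]
```

View pics/w2.png

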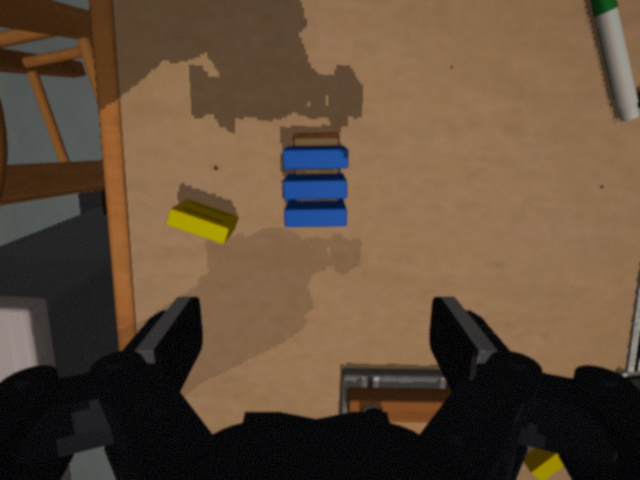

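The wrist view shows three blue packers at rows about 158, 187 and 215, spanning columns 283–347. Their centres are near y = 0.333, 0.310 and 0.288 at x = 0.43, and the tool is already aligned with them. I'll take the one nearest the board first.

jog_arm(motion=[{"x": -3, "y": -1, "z": 55, "spin": 0, "fingers": -1}, {"x": -3, "y": -1, "z": 110, "spin": 0, "fingers": -1}, {"x": -3, "y": -1, "z": 150, "spin": 0, "fingers": -1}, {"x": -3, "y": -1, "z": 175, "spin": 0, "fingers": -1}, {"x": -3, "y": -1, "z": 186, "spin": 0, "fingers": -1}, {"x": -3, "y": -1, "z": 186, "spin": 0, "fingers": -1}])

```text
clock: 7.32
eef_pos: [0.4301, 0.2859, 0.0215]
tool_rot: [0.684, 0.729, -0.0, -0.0]
ft_force: [-0.2, -0.1, 0.5]
grip_width: 0.0853
grasp_force: 0.0
```

Run:
```python
from h import *
c=camera("wrist");save(c,"pics/w3.png")
```

```text
(no output)
```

View pics/w3.png

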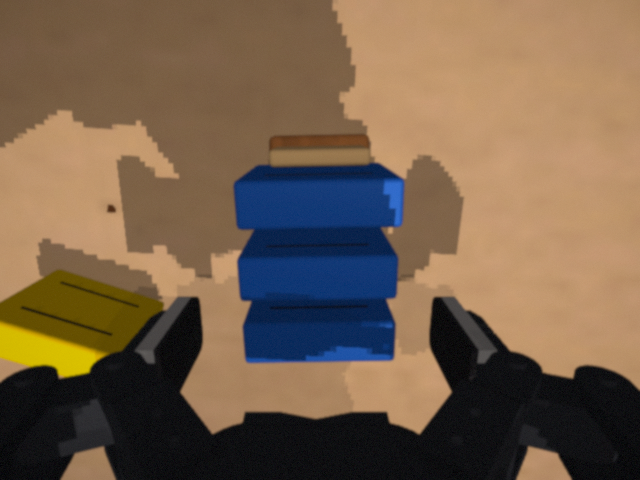

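The fingers straddle the nearest packer (rows 300–360, columns 245–393), and they're centred at about column 317.

jog_arm(motion=[{"x": 0, "y": 0, "z": 0, "spin": 0, "fingers": 1}, {"x": 0, "y": 0, "z": 0, "spin": 0, "fingers": 1}, {"x": 0, "y": 0, "z": 0, "spin": 0, "fingers": 1}, {"x": 0, "y": 0, "z": 0, "spin": 0, "fingers": 1}, {"x": 0, "y": 0, "z": -15, "spin": 0, "fingers": 1}, {"x": 0, "y": 0, "z": -40, "spin": 0, "fingers": 1}, {"x": 0, "y": 0, "z": -70, "spin": 0, "fingers": 1}, {"x": 0, "y": 0, "z": -70, "spin": 0, "fingers": 1}])

```text
clock: 8.38
eef_pos: [0.4319, 0.2876, 0.0949]
tool_rot: [0.684, 0.729, 0.003, 0.001]
ft_force: [-0.1, 0.3, 0.2]
grip_width: 0.0489
grasp_force: 61.9
```

Run:
```python
from h import *
c=camera("wrist");save(c,"pics/w4.png");np.savez("w4.npz",**c)
o=readout.get_obs();p=o["eef_pos"];print(p,o["grip_width"])
# expected packer corners for visual check: top edges if centred at TCP
q=o["tool_rot"];from scipy.spatial.transform import Rotation as Ro
R=Ro.from_quat(q).as_matrix()
for a in(-7.5,7.5):
  for b in(-25,25):
    w=p+R@np.array([a,b,0])*1e-3; w[2]=p[2]+.0315; print(a,b,proj(c,w).round(0))
```

```text
[0.43081831 0.28695456 0.09332215] 0.04915977005378162
-7.5 -25 [[239. 363.]]
-7.5 25 [[388. 362.]]
7.5 -25 [[237. 323.]]
7.5 25 [[390. 323.]]
```

View pics/w4.png

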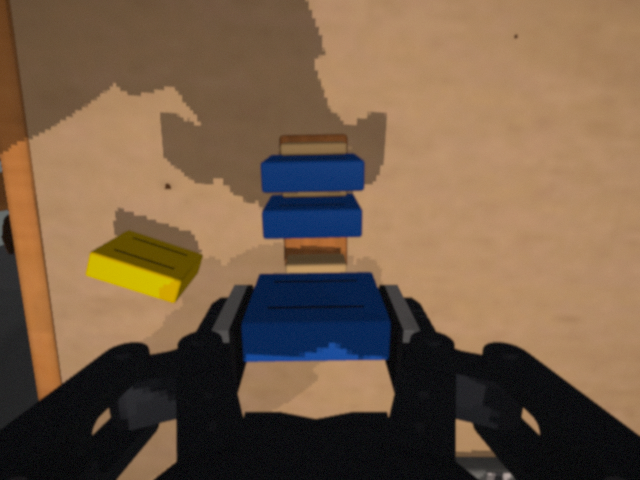

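The packer is held square between the pads; its top face, rows 318–360, is where I expected it. Next is the gap.

jog_arm(motion=[{"x": -40, "y": 12, "z": -20, "spin": 0, "fingers": 1}, {"x": -90, "y": 27, "z": -30, "spin": 1, "fingers": 1}, {"x": -140, "y": 42, "z": -30, "spin": 1, "fingers": 1}, {"x": -190, "y": 56, "z": -30, "spin": 1, "fingers": 1}, {"x": -240, "y": 70, "z": -30, "spin": 1, "fingers": 1}, {"x": -285, "y": 82, "z": -30, "spin": 1, "fingers": 1}, {"x": -319, "y": 92, "z": -30, "spin": 1, "fingers": 1}, {"x": -319, "y": 92, "z": -30, "spin": 1, "fingers": 1}])

```text
clock: 9.43
eef_pos: [0.5418, -0.0284, 0.1205]
tool_rot: [0.692, 0.722, -0.001, -0.001]
ft_force: [0.7, -0.1, -0.3]
grip_width: 0.0488
grasp_force: 62.1
```

Run:
```python
from h import *
c=camera("wrist");save(c,"pics/w5.png");np.savez("w5.npz",**c)
o=readout.get_obs();print(o["eef_pos"],o["tool_rot"],o["grip_width"])
```

```text
[ 0.54128949 -0.02702956  0.12048114] [ 6.91397490e-01  7.22473423e-01 -7.01106572e-04 -1.08309354e-03] 0.04876811177895236
```

View pics/w5.png

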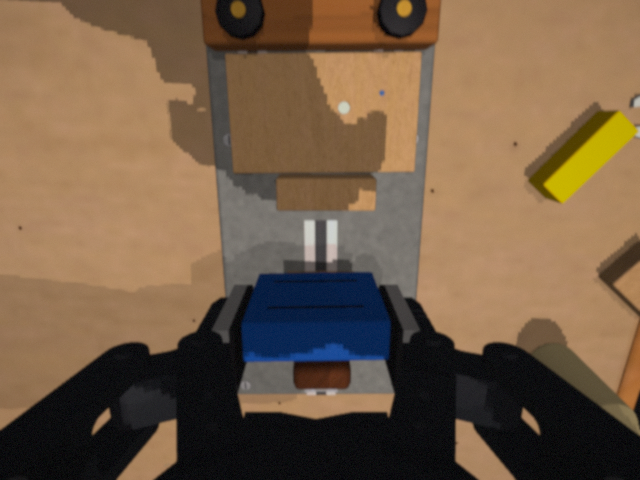

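The view shows the held packer above the gap, with the strip at rows 175–210, columns 277–376. The plate starts at row 172 and the fence face is at row 50.

Run:
```python
from h import *
c=dict(np.load("w5.npz"))
for n,u,v,z in[("s0",277,210,.035),("s1",376,211,.035),("bl",223,250,.015),("br",420,250,.015),("slot",321,240,.015),("fence0",215,50,.037),("fence1",430,48,.037),("boardend",320,394,.015),("pl0",232,172,.025),("pl1",414,172,.025)]:
    print(n,ray(c,u,v,z)[:2].round(4))
```

```text
s0 [ 0.5173 -0.011 ]
s1 [ 0.5772 -0.009 ]
bl [ 0.4793 -0.0451]
br [ 0.6128 -0.0392]
slot [ 0.5454 -0.035 ]
fence0 [0.4829 0.0758]
fence1 [0.598  0.0818]
boardend [ 0.5504 -0.1577]
pl0 [0.4884 0.0093]
pl1 [0.6001 0.0142]
```

jog_arm(motion=[{"x": 3, "y": 3, "z": 40, "spin": 0, "fingers": 1}, {"x": 3, "y": 3, "z": 70, "spin": 0, "fingers": 1}, {"x": 3, "y": 3, "z": 84, "spin": 0, "fingers": 1}, {"x": 3, "y": 3, "z": 89, "spin": 0, "fingers": 1}, {"x": 3, "y": 3, "z": 91, "spin": 0, "fingers": 1}, {"x": 3, "y": 3, "z": 91, "spin": 0, "fingers": 1}])

```text
clock: 10.22
eef_pos: [0.5458, -0.0229, 0.0317]
tool_rot: [0.691, 0.723, 0.001, 0.001]
ft_force: [0.9, 0.4, 0.1]
grip_width: 0.0491
grasp_force: 62.1
```

jog_arm(motion=[{"x": 0, "y": 0, "z": 1, "spin": 0, "fingers": 1}, {"x": 0, "y": 0, "z": 2, "spin": 0, "fingers": 1}, {"x": 0, "y": 0, "z": 2, "spin": 0, "fingers": 1}])

```text
clock: 10.6
eef_pos: [0.5456, -0.0231, 0.0301]
tool_rot: [0.691, 0.723, 0.001, 0.001]
ft_force: [-2.3, 1.1, 5.5]
grip_width: 0.0491
grasp_force: 62.8
```

It's resting on the board, so I'll release it and lift.

jog_arm(motion=[{"x": 0, "y": 0, "z": -1, "spin": 0, "fingers": 1}, {"x": 0, "y": 0, "z": -1, "spin": 0, "fingers": -0.4}, {"x": 0, "y": 0, "z": -1, "spin": 0, "fingers": -1}, {"x": 0, "y": 0, "z": -1, "spin": 0, "fingers": -1}, {"x": 0, "y": 0, "z": -25, "spin": 0, "fingers": -1}, {"x": 0, "y": 0, "z": -80, "spin": 0, "fingers": -1}, {"x": 30, "y": -9, "z": -130, "spin": 0, "fingers": -1}, {"x": 80, "y": -24, "z": -150, "spin": 0, "fingers": -1}])

```text
clock: 11.6
eef_pos: [0.5194, 0.0558, 0.1822]
tool_rot: [0.692, 0.722, 0.002, 0.002]
ft_force: [1.2, 0.6, -0.6]
grip_width: 0.0853
grasp_force: 0.0
```

Run:
```python
from h import *
o=readout.get_obs();print(o["eef_pos"])
c=camera("wrist");save(c,"pics/w6.png");np.savez("w6.npz",**c)
```

```text
[0.5194244  0.05578096 0.18223386]
```

View pics/w6.png

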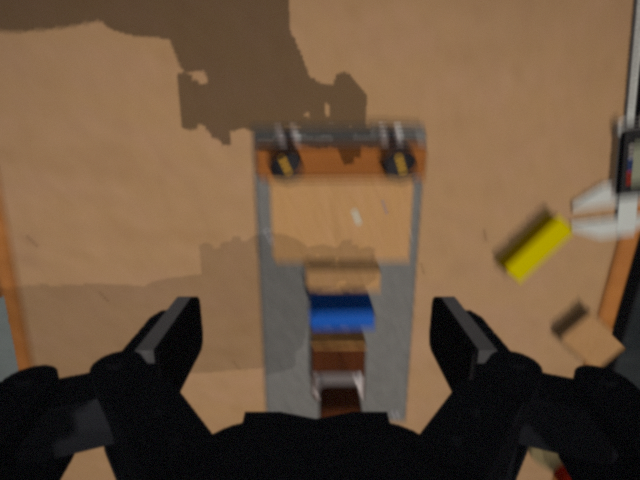

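The packer stands upright in front of the strip, around (342,312), with the jaw behind it. Going back for the far packer now.

jog_arm(motion=[{"x": 60, "y": -17, "z": 0, "spin": -1.5, "fingers": -1}, {"x": 120, "y": -34, "z": 0, "spin": -1.5, "fingers": -1}, {"x": 180, "y": -51, "z": 0, "spin": -1.5, "fingers": -1}, {"x": 240, "y": -68, "z": 10, "spin": -1.5, "fingers": -1}, {"x": 282, "y": -80, "z": 40, "spin": -1.5, "fingers": -1}, {"x": 282, "y": -80, "z": 80, "spin": -1.5, "fingers": -1}, {"x": 282, "y": -80, "z": 80, "spin": -1.5, "fingers": -1}, {"x": 282, "y": -80, "z": 80, "spin": -1.5, "fingers": -1}])

```text
clock: 12.65
eef_pos: [0.4249, 0.3337, 0.0996]
tool_rot: [0.681, 0.732, 0.0, 0.0]
ft_force: [0.8, 0.4, 0.3]
grip_width: 0.085
grasp_force: 0.0
```

Run:
```python
from h import *
o=readout.get_obs();print(o["eef_pos"],o["tool_rot"])
c=camera("wrist");hsv=cv2.cvtColor(c["pixels"],cv2.COLOR_RGB2HSV);m=cv2.inRange(hsv,(100,130,40),(125,255,255))
for k in cv2.findContours(m,cv2.RETR_EXTERNAL,cv2.CHAIN_APPROX_SIMPLE)[0]:
    if cv2.contourArea(k)>200:
        b=cv2.boxPoints(cv2.minAreaRect(k));print(cv2.contourArea(k),b.round().tolist(),[ray(c,*q,.053)[:2].round(4).tolist() for q in b])
```

```text
[0.42493423 0.33370311 0.09963283] [6.81264035e-01 7.32037693e-01 3.52370369e-04 8.31006974e-05]
7122.0 [[274.0, 230.0], [368.0, 229.0], [369.0, 315.0], [275.0, 317.0]] [[0.4022, 0.3489], [0.4499, 0.353], [0.456, 0.3044], [0.405, 0.2999]]
```

jog_arm(motion=[{"x": 0, "y": 3, "z": 40, "spin": 0, "fingers": -1}, {"x": 0, "y": 3, "z": 65, "spin": 0, "fingers": -1}, {"x": 0, "y": 3, "z": 78, "spin": 0, "fingers": -1}, {"x": 0, "y": 3, "z": 78, "spin": 0, "fingers": 1}, {"x": 0, "y": 3, "z": 78, "spin": 0, "fingers": 1}, {"x": 0, "y": 3, "z": 78, "spin": 0, "fingers": 1}, {"x": 0, "y": 3, "z": 78, "spin": 0, "fingers": 1}, {"x": 0, "y": 3, "z": 78, "spin": 0, "fingers": 1}])

```text
clock: 13.7
eef_pos: [0.4287, 0.335, 0.0225]
tool_rot: [0.681, 0.732, 0.002, 0.0]
ft_force: [0.7, 0.2, 6.4]
grip_width: 0.0493
grasp_force: 62.5
```

jog_arm(motion=[{"x": 0, "y": 0, "z": -15, "spin": 0, "fingers": 1}, {"x": 0, "y": 0, "z": -40, "spin": 0, "fingers": 1}, {"x": 0, "y": 0, "z": -90, "spin": 0, "fingers": 1}, {"x": 0, "y": 0, "z": -90, "spin": 0, "fingers": 1}, {"x": 0, "y": 0, "z": -90, "spin": 0, "fingers": 1}])

```text
clock: 14.32
eef_pos: [0.4271, 0.3339, 0.1112]
tool_rot: [0.681, 0.732, 0.0, 0.0]
ft_force: [-0.1, -0.6, -0.6]
grip_width: 0.0491
grasp_force: 62.1
```

Run:
```python
from h import *
from scipy.spatial.transform import Rotation as Ro
o=readout.get_obs();p=o["eef_pos"];print(p,o["tool_rot"],o["grip_width"])
c=camera("wrist");hsv=cv2.cvtColor(c["pixels"],cv2.COLOR_RGB2HSV);m=cv2.inRange(hsv,(100,130,20),(125,255,255))
for k in cv2.findContours(m,cv2.RETR_EXTERNAL,cv2.CHAIN_APPROX_SIMPLE)[0]:
    if cv2.contourArea(k)>200: print(cv2.contourArea(k),cv2.boxPoints(cv2.minAreaRect(k)).round().tolist())
R=Ro.from_quat(o["tool_rot"]).as_matrix()
w=p+R@np.array([-.0075,0,0]);w[2]=p[2]+.0315;print(proj(c,w))
```

```text
[0.42714765 0.3339476  0.11116161] [6.81002947e-01 7.32280640e-01 2.23021934e-04 2.04675228e-05] 0.0490869393293505
13075.5 [[240.0, 259.0], [391.0, 259.0], [391.0, 366.0], [240.0, 366.0]]
[[316.46644254 364.00653153]]
```

jog_arm(motion=[{"x": -50, "y": 12, "z": -10, "spin": 1.5, "fingers": 1}, {"x": -105, "y": 25, "z": -20, "spin": 1.5, "fingers": 1}, {"x": -160, "y": 38, "z": -20, "spin": 1.5, "fingers": 1}, {"x": -215, "y": 51, "z": -20, "spin": 1.5, "fingers": 1}, {"x": -270, "y": 64, "z": -20, "spin": 1.5, "fingers": 1}, {"x": -325, "y": 77, "z": -20, "spin": 1.5, "fingers": 1}, {"x": -370, "y": 88, "z": -20, "spin": 1.5, "fingers": 1}, {"x": -385, "y": 91, "z": -20, "spin": 1.5, "fingers": 1}])

```text
clock: 15.38
eef_pos: [0.5454, -0.0458, 0.1291]
tool_rot: [0.692, 0.722, -0.001, -0.001]
ft_force: [0.6, -0.6, -0.1]
grip_width: 0.0491
grasp_force: 62.1
```

jog_arm(motion=[{"x": 0, "y": 0, "z": 20, "spin": 0, "fingers": 1}, {"x": 0, "y": 0, "z": 20, "spin": 0, "fingers": 1}, {"x": 0, "y": 0, "z": 20, "spin": 0, "fingers": 1}])

```text
clock: 15.75
eef_pos: [0.5455, -0.0425, 0.1106]
tool_rot: [0.69, 0.724, -0.0, -0.001]
ft_force: [0.7, -0.1, -0.8]
grip_width: 0.0489
grasp_force: 62.1
```

Run:
```python
from h import *
o=readout.get_obs();print(o["eef_pos"],o["tool_rot"],o["grip_width"])
c=camera("wrist");save(c,"pics/w7.png");np.savez("w7.npz",**c)
```

```text
[ 0.54548179 -0.04254319  0.11055298] [ 6.90090790e-01  7.23722536e-01 -3.16290764e-04 -5.41173487e-04] 0.04888632400218438
```

View pics/w7.png

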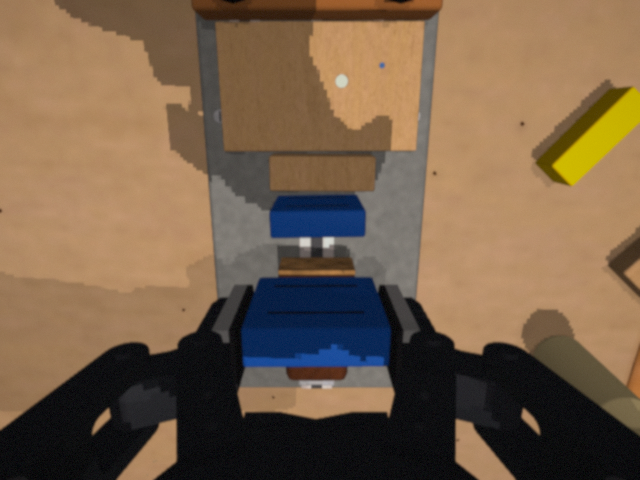

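Packer 1 stands upright; its rear top edge is at row 236. The jaw's cork front edge is at row 257, and the held packer is above the jaw's front part.

Run:
```python
from h import *
c=dict(np.load("w7.npz"))
for n,u,v,z in[("p1",318,236,.060),("p1front",318,208,.060),("cork",317,258,.039),("cork2",317,263,.039),("strip",322,190,.035),("held rear",317,366,.1106+.0315),("lugfront",317,366,.073),("end",317,388,.015)]:
    print(n,ray(c,u,v,z)[:2].round(4))
```

```text
p1 [ 0.5458 -0.03  ]
p1front [ 0.5451 -0.0151]
cork [ 0.5464 -0.0498]
cork2 [ 0.5465 -0.053 ]
strip [ 0.5472 -0.01  ]
held rear [ 0.5461 -0.0508]
lugfront [ 0.5487 -0.0994]
end [ 0.5519 -0.1587]
```

Packer 2 is aligned with about 5 mm clear on each side. Lowering it now.

jog_arm(motion=[{"x": 0, "y": 0, "z": 35, "spin": 0, "fingers": 1}, {"x": 0, "y": 0, "z": 60, "spin": 0, "fingers": 1}, {"x": 0, "y": 0, "z": 73, "spin": 0, "fingers": 1}, {"x": 0, "y": 0, "z": 78, "spin": 0, "fingers": 1}, {"x": 0, "y": 0, "z": 80, "spin": 0, "fingers": 1}, {"x": 0, "y": 0, "z": 80, "spin": 0, "fingers": 1}])

```text
clock: 16.55
eef_pos: [0.5467, -0.0434, 0.0315]
tool_rot: [0.691, 0.723, 0.0, 0.001]
ft_force: [-0.6, -0.2, 0.7]
grip_width: 0.0487
grasp_force: 62.1
```

jog_arm(motion=[{"x": 0, "y": 0, "z": 1, "spin": 0, "fingers": 1}, {"x": 0, "y": 0, "z": 2, "spin": 0, "fingers": 1}, {"x": 0, "y": 0, "z": 2, "spin": 0, "fingers": 1}])

```text
clock: 16.92
eef_pos: [0.5464, -0.0435, 0.0295]
tool_rot: [0.691, 0.723, 0.0, 0.001]
ft_force: [-1.7, -0.1, 5.4]
grip_width: 0.0493
grasp_force: 62.6
```

jog_arm(motion=[{"x": 0, "y": 0, "z": -1, "spin": 0, "fingers": 1}, {"x": 0, "y": 0, "z": -1, "spin": 0, "fingers": -0.4}, {"x": 0, "y": 0, "z": -1, "spin": 0, "fingers": -1}, {"x": 0, "y": 0, "z": -1, "spin": 0, "fingers": -1}, {"x": 0, "y": 0, "z": -25, "spin": 0, "fingers": -1}, {"x": 0, "y": 0, "z": -80, "spin": 0, "fingers": -1}, {"x": 0, "y": 0, "z": -130, "spin": -10, "fingers": -1}, {"x": 0, "y": 0, "z": -150, "spin": -20, "fingers": -1}])

```text
clock: 17.92
eef_pos: [0.5477, -0.0435, 0.1824]
tool_rot: [0.552, 0.834, 0.001, 0.003]
ft_force: [-0.1, 0.5, -0.9]
grip_width: 0.0854
grasp_force: 0.0
```

jog_arm(motion=[{"x": 0, "y": 0, "z": 0, "spin": -10, "fingers": -1}, {"x": 0, "y": 0, "z": 0, "spin": -20, "fingers": -1}, {"x": 0, "y": 0, "z": 0, "spin": -30, "fingers": -1}, {"x": 0, "y": 0, "z": 0, "spin": -40, "fingers": -1}, {"x": 0, "y": 0, "z": 0, "spin": -50, "fingers": -1}, {"x": 0, "y": 0, "z": 0, "spin": -60, "fingers": -1}, {"x": 0, "y": 0, "z": 0, "spin": -70, "fingers": -1}, {"x": 0, "y": 0, "z": 0, "spin": -70, "fingers": -1}])

```text
clock: 18.92
eef_pos: [0.5458, -0.0434, 0.1786]
tool_rot: [-0.022, 1.0, 0.0, -0.0]
ft_force: [-0.2, 0.3, 0.3]
grip_width: 0.0854
grasp_force: 0.0
```

Run:
```python
from h import *
o=readout.get_obs();print(o["eef_pos"],o["tool_rot"])
c=camera("wrist");save(c,"pics/w8.png");np.savez("w8.npz",**c)
print("expected lug px",proj(c,[.5475,-.102,.073]), "rear edge",proj(c,[.5475,-.110,.073]))
```

```text
[ 0.54583501 -0.04337215  0.17859383] [-2.21403632e-02  9.99754863e-01  1.38500424e-05 -1.34595215e-04]
expected lug px [[228.66624014 230.18981506]] rear edge [[216.67298388 229.66541655]]
```

View pics/w8.png

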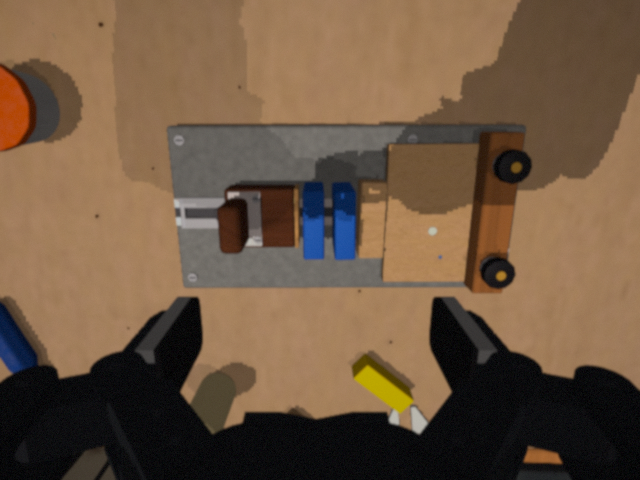

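Both packers stand upright and parallel at columns 313 and 344, and the lug is at (230,226) as predicted. I'll pinch the lug with the fingers partly closed so they clear the packers.

jog_arm(motion=[{"x": 1, "y": -40, "z": 0, "spin": 0, "fingers": 0.1}, {"x": 1, "y": -59, "z": 20, "spin": -0.5, "fingers": 0.1}, {"x": 1, "y": -59, "z": 40, "spin": -0.5, "fingers": 0.1}, {"x": 1, "y": -59, "z": 40, "spin": -0.5, "fingers": 0.1}, {"x": 1, "y": -59, "z": 40, "spin": -0.5, "fingers": 0.1}])

```text
clock: 19.6
eef_pos: [0.5481, -0.1022, 0.1394]
tool_rot: [-0.027, 1.0, -0.0, 0.0]
ft_force: [0.1, 0.1, 0.1]
grip_width: 0.0384
grasp_force: 0.0
```

jog_arm(motion=[{"x": 0, "y": 0, "z": 40, "spin": 0, "fingers": 0.1}, {"x": 0, "y": 0, "z": 70, "spin": 0, "fingers": 0.1}, {"x": 0, "y": 0, "z": 87, "spin": 0, "fingers": 0.1}, {"x": 0, "y": 0, "z": 87, "spin": 0, "fingers": 1}, {"x": 0, "y": 0, "z": 87, "spin": 0, "fingers": 1}, {"x": 0, "y": 0, "z": 87, "spin": 0, "fingers": 1}])

```text
clock: 20.35
eef_pos: [0.5479, -0.1019, 0.0523]
tool_rot: [-0.028, 1.0, 0.0, 0.0]
ft_force: [-0.2, 1.8, -2.9]
grip_width: 0.0147
grasp_force: 60.6
```

jog_arm(motion=[{"x": 0, "y": 2, "z": 0, "spin": 0, "fingers": 1}, {"x": 0, "y": 4, "z": 0, "spin": 0, "fingers": 1}, {"x": 0, "y": 6, "z": 0, "spin": 0, "fingers": 1}, {"x": 0, "y": 8, "z": 0, "spin": 0, "fingers": 1}, {"x": 0, "y": 10, "z": 0, "spin": 0, "fingers": 1}, {"x": 0, "y": 12, "z": 0, "spin": 0, "fingers": 1}, {"x": 0, "y": 14, "z": 0, "spin": 0, "fingers": 1}, {"x": 0, "y": 15, "z": 0, "spin": 0, "fingers": 1}])

```text
clock: 21.35
eef_pos: [0.5472, -0.0874, 0.0523]
tool_rot: [-0.028, 1.0, -0.0, 0.0]
ft_force: [-2.2, -2.7, 4.9]
grip_width: 0.0146
grasp_force: 61.8
```

jog_arm(motion=[{"x": 0, "y": 1, "z": 0, "spin": 0, "fingers": 1}, {"x": 0, "y": 2, "z": 0, "spin": 0, "fingers": 1}, {"x": 0, "y": 3, "z": 0, "spin": 0, "fingers": 1}, {"x": 0, "y": 3, "z": 0, "spin": 0, "fingers": 1}])

```text
clock: 21.85
eef_pos: [0.5471, -0.0844, 0.0523]
tool_rot: [-0.028, 1.0, -0.0, 0.001]
ft_force: [-1.9, -3.2, 5.1]
grip_width: 0.0151
grasp_force: 61.8
```

jog_arm(motion=[{"x": 0, "y": 1, "z": 0, "spin": 0, "fingers": 1}, {"x": 0, "y": 2, "z": 0, "spin": 0, "fingers": 1}, {"x": 0, "y": 2, "z": 0, "spin": 0, "fingers": 1}, {"x": 0, "y": 2, "z": 0, "spin": 0, "fingers": 1}])

```text
clock: 22.35
eef_pos: [0.547, -0.0826, 0.0523]
tool_rot: [-0.027, 1.0, -0.0, 0.001]
ft_force: [-1.8, -3.9, 4.5]
grip_width: 0.0146
grasp_force: 61.8
```

jog_arm(motion=[{"x": 0, "y": 1, "z": 0, "spin": 0, "fingers": 1}, {"x": 0, "y": 1, "z": 0, "spin": 0, "fingers": 1}, {"x": 0, "y": 1, "z": 0, "spin": 0, "fingers": 1}])

```text
clock: 22.72
eef_pos: [0.547, -0.0816, 0.0523]
tool_rot: [-0.027, 1.0, -0.0, 0.001]
ft_force: [-1.9, -3.9, 5.8]
grip_width: 0.015
grasp_force: 61.8
```

jog_arm(motion=[{"x": 0, "y": 1, "z": 0, "spin": 0, "fingers": 1}, {"x": 0, "y": 1, "z": 0, "spin": 0, "fingers": 1}, {"x": 0, "y": 1, "z": 0, "spin": 0, "fingers": 1}])

```text
clock: 23.1
eef_pos: [0.5469, -0.0814, 0.0523]
tool_rot: [-0.027, 1.0, -0.001, 0.001]
ft_force: [-1.7, -6.0, 6.3]
grip_width: 0.0146
grasp_force: 61.8
```

jog_arm(motion=[{"x": 0, "y": 1, "z": 0, "spin": 0, "fingers": 1}, {"x": 0, "y": 1, "z": 0, "spin": 0, "fingers": 1}, {"x": 0, "y": 1, "z": 0, "spin": 0, "fingers": 1}])

```text
clock: 23.48
eef_pos: [0.5469, -0.0814, 0.0523]
tool_rot: [-0.027, 1.0, -0.002, 0.001]
ft_force: [-1.8, -9.2, 4.8]
grip_width: 0.0143
grasp_force: 61.7
```

The stack is tight at about 20.5 mm of travel, well short of the slide's end. I'll build the push up to about 16 N.

jog_arm(motion=[{"x": 0, "y": 1, "z": 0, "spin": 0, "fingers": 1}, {"x": 0, "y": 2, "z": 0, "spin": 0, "fingers": 1}, {"x": 0, "y": 2, "z": 0, "spin": 0, "fingers": 1}, {"x": 0, "y": 2, "z": 0, "spin": 0, "fingers": 1}])

```text
clock: 23.98
eef_pos: [0.5469, -0.0813, 0.0523]
tool_rot: [-0.026, 1.0, -0.004, 0.001]
ft_force: [-2.5, -13.3, 3.7]
grip_width: 0.0144
grasp_force: 61.6
```

Run:
```python
from h import *
o=readout.get_obs();print(o["eef_pos"],o["ft_force"],o["ft_torque"])
w=camera("wrist")["pixels"];s=camera("side");s=s["pixels"]
a=np.hstack([cv2.resize(w[:300],(448,210)),cv2.resize(s[200:305,270:400],(260,210))])
cv2.imwrite("pics/w9.png",a[:,:,::-1])
```

```text
[ 0.5469251  -0.08133891  0.05234648] [ -2.46510549 -13.27331124   3.67802419] [-2.67000416  0.44740382 -0.03593562]
```

View pics/w9.png

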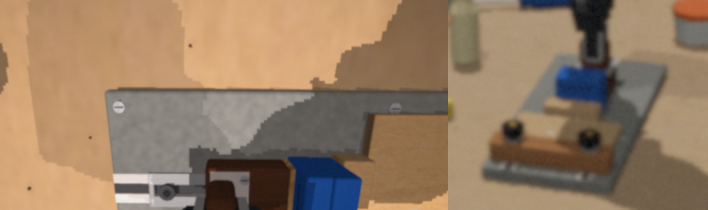

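In the wrist strip (left) the packers touch the jaw and each other and sit square against the strip and plate. The side view (right) shows them upright. I'll add a last millimetre, hold and hand in.

jog_arm(motion=[{"x": 0, "y": 1, "z": 0, "spin": 0, "fingers": 1}, {"x": 0, "y": 1, "z": 0, "spin": 0, "fingers": 1}, {"x": 0, "y": 1, "z": 0, "spin": 0, "fingers": 1}, {"x": 0, "y": 1, "z": 0, "spin": 0, "fingers": 1}, {"x": 0, "y": 1, "z": 0, "spin": 0, "fingers": 1}])

```text
clock: 24.7
eef_pos: [0.5469, -0.0813, 0.0524]
tool_rot: [-0.026, 1.0, -0.005, 0.001]
ft_force: [-2.1, -16.3, 4.5]
grip_width: 0.0146
grasp_force: 61.6
```

```bash
python3 -c "
from h import *
o=readout.get_obs();print(o['ft_force'],o['eef_pos'],o['clock'])
f=-o['ft_force'][1]
print(bot.job_done() if 12<f<22 else 'not handed in')"
```

```text
[ -2.13431924 -16.33335115   4.45083997] [ 0.54690159 -0.08129806  0.0523661 ] 24.7
the job is handed in; nothing more can be done
None
```

I handed the job in at 24.7 s with two packers clamped upright in the gap, the third left in the rack and the jaw held at about 16 N; no verdict came back.

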